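Release the porcelain grinding balls from a sprung-gate feeder

ROBOT

A 6-joint arm with a two-finger parallel gripper is mounted at the origin on the work surface. World frame = base frame: x ahead of the robot, y to its left, z up, the work surface at z = 0. Lengths are in m, angles in rad, forces in N, time in s.
With the tool pointing down it reaches from about 0.15 to 0.775 m from the base axis. Payload 6.1 kg.
Tool frame: the origin (TCP) lies at the very end of the fingers, on their centre line; the grasp point (between the pads) lies 19 mm behind it (env.hold_point_z is the distance from the TCP to the grasp point, in m); z points along the fingers, y is the direction in which the jaws open and shut (so a half turn about z gives the same grasp; the last joint's range is limited). The gripper opens to 85 mm and grips with 20 to 120 N. Pads are 22 mm wide; open, the fingers measure 114 mm over their backs; the gripper's body (76 mm by 85 mm) begins 54 mm behind the grasp point. The pads swing forward as they close: fully open they stand 13 mm farther back than shut.
Start: joints at [-1.145, 0.126, -0.04, 1.405, 0, 1.571], TCP at [0.217, -0.478, 0.231] pointing down, gripper open.
Joint ranges: [-2.72, 2.72], [-0.95, 1.95], [-1.27, 1.35], [-1.78, 2.02], [-1.46, 1.47], [-3.14, 3.14]. Speed limits (rad/s): [2.39, 2.39, 3.01, 3.14, 3.14, 3.14].

INTERFACE

Orientations are given as a unit quaternion [w, x, y, z].
In Python, from bench import env gives the robot as it stands.
- The arm moves only by the shell command python3 -m inch 'ROWS' [FORCE]. ROWS is JSON, a list of rows, each a list of 3 entries, a list of its own where there are three numbers: the shift along the tool's x, y, z in cm, then the turn, a rotation vector about the tool's x, y, z in rad, then the opening, from 0 (shut) to 1 (fully open). In form: [[[dx, dy, dz], [rx, ry, rz], fingers], ...]. A call has 1 to 20 rows; each row is the pose to reach, as a shift and turn from the pose measured when the call began, along the tool's axes at that moment; what a row does not reach only later rows make up. A row lasts 1/8 s, in which the tool goes at most 62.5 mm and 10.7 degrees, less where a joint would pass 70% of its speed; a pose out of reach is approached as far as the arm can. A call with a gripper value outside its range is refused whole. The fingers move at their own pace and stop on an object; FORCE is the grip in N (left out, the last holds). Time passes only in rows, so rows that repeat a pose let the fingers close. It gives the time, the measured TCP pose, the force and the opening at its end, in the units of the state.
- env.get_obs(): the state, without advancing time (a new reading comes with each control period).
- env.snapshot(name): name is "scene" or "top" or "wrist"; returns the picture (384x512x3 uint8, red, green, blue); there is no depth.
- env.camera_info(name): a dict with "fx", "fy", "cx", "cy" (pixels), "eye" and "rotation" of the camera in the world. Camera axes: x right, y up, looking along -z (the intrinsics and any distortion apply to the point x, -y, -z); pixel columns grow to the right and rows downward; lengths in m; the calibration is good to about 2 mm. A picture is of the moment at which its call begins: read the wrist's pose just before it. camera_info takes no time and is no camera call; for the wrist camera it gives the pose at the moment of the call.
- env.sign_off(): hands the job in, once; it reports no verdict.
The state is a dict: "time": time; "qpos": joint angles; "joint_vel": joint speeds; "joint_torque": joint torques, N m; "tcp_pos": TCP position; "orientation": TCP orientation; "wrist_force": force on the tool from outside, world axes, zero at the start; "moment": the same for the moment, N m; "opening": finger opening in m.
Only numpy, scipy, OpenCV 4.12 (cv2) and the standard library are available. Lean on these libraries where they do the work, as an engineer would, in place of code of your own. Each camera call takes 0.05 s, during which the arm holds its last target. There are 200 camera calls.

TASK

The glaze mill needs its charge: on the feeder with the white balls, pull the red gate handle all the way out to its stop and hold it there until all three white balls have rolled down into that feeder's grey tray. Then ease the gate back shut with your hand on it, without letting it snap, and let go. Leave the brown balls' gate shut, keep the brown balls in their chute, and do not disturb the other things on the table.

Things in the scene. Friction and masses are not known exactly. Their poses are not given: they have to be found in the camera images.
- feeder_white: fixed feeder of the glossy white porcelain balls, 330 x 130 mm. Open chute 36 mm wide slopes down along own +x: x -125 (floor 78 mm high, walls to 113) to +76 mm (floor 49). Grey catch tray at its foot: inside x 72 to 184, y -51 to 51 mm, floor 13, rim 40 mm high (far wall 58). Blue slide housing beside the chute, y 24 to 70 mm, top 85 mm high. Origin on the table under the gate; z up
- feeder_white_grip (a point): grip point of the white feeder's red handle: upright block 22 x 22 mm, square to the feeder, 64 to 128 mm above the table; point on its centre line 108 mm up, moving with it. Gate shut: feeder x 0, y +114 mm. A 10 mm rod, 70 mm up, runs from it through the housing (33 mm from the block when shut) to the gate blade
- feeder_white_gate (a joint): how far the white feeder's gate is out (m), along the feeder's +y, handle away from chute: 0 shut, 0.044 at its stop. A spring shuts it: 4 N shut, 9 N at the stop, plus 1 N friction; it never stays open by itself and, let go far out, snaps home at over 0.5 m/s. The blade bars the chute when shut; balls pass from about 32 mm on
- feeder_brown: fixed feeder of the matt terracotta-brown stoneware balls, 330 x 130 mm. Open chute 36 mm wide slopes down along own +x: x -125 (floor 78 mm high, walls to 113) to +76 mm (floor 49). Grey catch tray at its foot: inside x 72 to 184, y -51 to 51 mm, floor 13, rim 40 mm high (far wall 58). Blue slide housing beside the chute, y 24 to 70 mm, top 85 mm high. Origin on the table under the gate; z up
- feeder_brown_grip (a point): grip point of the brown feeder's red handle: upright block 22 x 22 mm, square to the feeder, 64 to 128 mm above the table; point on its centre line 108 mm up, moving with it. Gate shut: feeder x 0, y +114 mm. A 10 mm rod, 70 mm up, runs from it through the housing (33 mm from the block when shut) to the gate blade
- feeder_brown_gate (a joint): how far the brown feeder's gate is out (m), along the feeder's +y, handle away from chute: 0 shut, 0.044 at its stop. A spring shuts it: 4 N shut, 9 N at the stop, plus 1 N friction; it never stays open by itself and, let go far out, snaps home at over 0.5 m/s. The blade bars the chute when shut; balls pass from about 32 mm on
- white0_center (a point): centre of a loose white ball, 30 mm diameter, 34 g; at the start the lowest, against the gate of the white-ball feeder's chute. It rolls down by itself within about 1.5 s once the gate is out
- white1_center (a point): centre of a loose white ball, 30 mm diameter, 34 g; at the start number 2 behind the gate in the white-ball feeder's chute. It rolls down by itself within about 1.5 s once the gate is out
- white2_center (a point): centre of a loose white ball, 30 mm diameter, 34 g; at the start number 3 behind the gate in the white-ball feeder's chute. It rolls down by itself within about 1.5 s once the gate is out
- brown0_center (a point): centre of a loose brown ball, 30 mm diameter, 34 g; at the start the lowest, against the gate of the brown-ball feeder's chute. It rolls down by itself within about 1.5 s once the gate is out
- brown1_center (a point): centre of a loose brown ball, 30 mm diameter, 34 g; at the start number 2 behind the gate in the brown-ball feeder's chute. It rolls down by itself within about 1.5 s once the gate is out
- brown2_center (a point): centre of a loose brown ball, 30 mm diameter, 34 g; at the start number 3 behind the gate in the brown-ball feeder's chute. It rolls down by itself within about 1.5 s once the gate is out
- glaze_jar: bystander: clear jar with white cap, 80 mm diameter, 100 mm tall; origin under its centre
- mug: bystander: blue mug, 80 mm diameter, 90 mm tall; origin under its centre
- bowl: bystander: terracotta bowl, 130 mm diameter, 55 mm tall; origin under its centre
- brush: bystander: glaze brush lying on the table along its own x; origin under its centre
- kiln_post: bystander: white kiln post, a cylinder 40 mm in diameter and 90 mm tall, standing; origin under its centre
- scraper: bystander: flat scraper lying on the table along its own x; origin under its centre

How it is judged:
By the outcome, as a careful person would: the job done as asked, in the order asked, and still so for the second after the job is handed in, with the robot touching nothing.
It also fails if it takes over 35 s, if anything falls off the work surface, if the arm or the gripper's body presses on something with over 40 N, if the wrist force passes 120 N, or if a joint passes its speed limit or range.

## Working session

There is one attempt and no reset: what is moved stays moved. The work goes in short steps, Python scripts to look and compute and a shell command to move; the robot and the scene stay as the last step left them, time stands still between calls to the robot, and variables do not carry over. Pictures are saved under pics/ and viewed, about 8 in all and at most 12, crops included, and the job is handed in when it is done.

```bash
mkdir -p pics; cat > h.py <<'E'
import numpy as np, cv2
from bench import env
def info(n):
    return env.camera_info(n)
def ray(c,u,v):
    d=np.array([(u-c['cx'])/c['fx'],-(v-c['cy'])/c['fy'],-1.0]); R=np.array(c['rotation']).reshape(3,3)
    return np.array(c['eye']),R@d
def onz(c,u,v,z):
    e,d=ray(c,u,v); return e+d*(z-e[2])/d[2]
def tri(rs):
    A=np.zeros((3,3));b=np.zeros(3)
    for e,d in rs:
        d=d/np.linalg.norm(d);P=np.eye(3)-np.outer(d,d);A+=P;b+=P@e
    p=np.linalg.solve(A,b); return p,[np.linalg.norm(np.cross(p-e,d/np.linalg.norm(d))) for e,d in rs]
def proj(c,p):
    q=np.array(c['rotation']).reshape(3,3).T@(np.array(p)-c['eye']); return c['cx']+c['fx']*q[0]/-q[2], c['cy']-c['fy']*q[1]/-q[2]
E
python3 - <<'E'
from h import *
for n in("scene","top"):
    im=env.snapshot(n); cv2.imwrite(f"pics/{n}0.png",im[:,:,::-1]); print(n,info(n))
o=env.get_obs(); print(o['time'],o['tcp_pos'],o['orientation'],o['opening'],env.hold_point_z)
E
```

```text
scene {'fx': 478.6000593832883, 'fy': 478.6000593832883, 'cx': 257.9122341180877, 'cy': 186.84731246089413, 'eye': array([1.65743102, 0.11425424, 1.5589275 ]), 'rotation': array([0.63136   , 0.21168229, 0.23553633, 0.70788262])}
top {'fx': 446.00480441853585, 'fy': 446.00480441853585, 'cx': 252.2827787031737, 'cy': 186.23201575111503, 'eye': array([0.45378617, 0.00683162, 1.49204197]), 'rotation': array([ 0.71497311,  0.01999793, -0.03033978, -0.69820702])}
0.1 [ 0.21670833 -0.47779309  0.23059475] [-7.07671747e-04  9.77425599e-01  2.11278672e-01 -1.44893240e-04] 0.08529506149472267 0.0187
```

View pics/scene0.png

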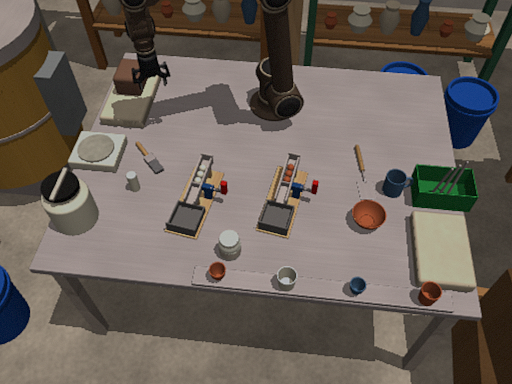

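View pics/top0.png

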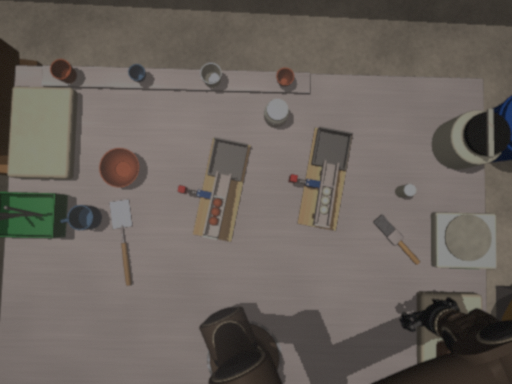

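The scene and top views show the white feeder at top px (325,180), with its red handle at (293,179) in top and (224,187) in scene. The brown feeder is to its left, and the tray foot points to world +x.

```bash
python3 - <<'E'
s=open('h.py').read()
s=s.replace("    return env.camera_info(n)","    c=dict(env.camera_info(n)); q=np.array(c['rotation']).ravel()\n    if q.size==4: c['rotation']=Rotation.from_quat(q[[1,2,3,0]]).as_matrix()\n    return c").replace("import numpy as np, cv2","import numpy as np, cv2\nfrom scipy.spatial.transform import Rotation")
s+='''
def blobs(im,kind,amin=8):
    h=cv2.cvtColor(im,cv2.COLOR_RGB2HSV).astype(int)
    H,S,V=h[...,0],h[...,1],h[...,2]
    m={'red':((H<6)|(H>172))&(S>170)&(V>60),'blue':(H>98)&(H<122)&(S>130)&(V>40)}[kind]
    n,l,st,ce=cv2.connectedComponentsWithStats(m.astype(np.uint8))
    return [(np.round(ce[i],1),st[i].tolist()) for i in range(1,n) if st[i][4]>=amin]
'''
open('h.py','w').write(s)
E
python3 - <<'E'
from h import *
for n in("scene","top"):
    im=cv2.imread(f"pics/{n}0.png")[:,:,::-1].copy()
    for k in('red','blue'):
        for b in blobs(im,k): 
            if (150<b[0][0]<340 and 140<b[0][1]<230): print(n,k,b)
c=info('top');s=info('scene')
print(tri([ray(c,293,179),ray(s,224,187)]))
# board corners of the white feeder (top view) at z~0.01 & chute balls
for u,v in((317,127),(352,132),(333,230),(299,223)): print(onz(c,u,v,.01))
import cv2
im=cv2.imread("pics/top0.png")[115:245,270:370]; im2=cv2.imread("pics/scene0.png")[145:245,155:255]
cv2.imwrite("pics/c1.png",np.hstack([cv2.resize(im,(400,520),interpolation=2),cv2.resize(im2,(400,520),interpolation=2)]))
o=env.get_obs();print(Rotation.from_quat(np.array(o['orientation'])[[1,2,3,0]]).as_matrix().round(3))
E
```

```text
scene red (array([223.5, 186.6]), [220, 181, 7, 13, 68])
scene red (array([314.6, 186. ]), [312, 180, 6, 13, 52])
scene blue (array([207.3, 186.6]), [202, 183, 12, 9, 53])
scene blue (array([296.4, 185.1]), [292, 183, 11, 6, 39])
scene blue (array([207.7, 193.6]), [204, 190, 8, 9, 12])
(array([ 0.5794344 , -0.13793363,  0.09476653]), [np.float64(0.0021996262206698727), np.float64(0.002199626220669871)])
[ 0.76517857 -0.22712634  0.01      ]
[ 0.75123041 -0.34562875  0.01      ]
[ 0.42070742 -0.28476782  0.01      ]
[ 0.44125385 -0.1714302   0.01      ]
[[ 0.911  0.413 -0.001]
 [ 0.413 -0.911  0.001]
 [ 0.    -0.001 -1.   ]]
```

View pics/c1.png

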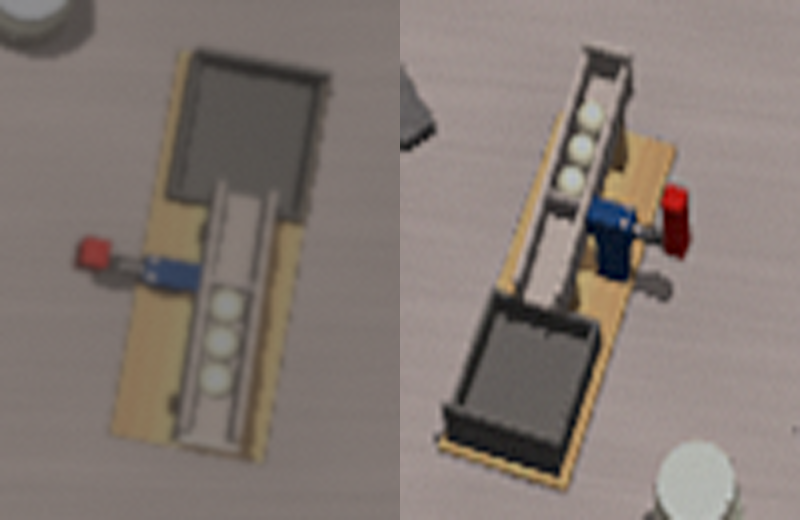

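The feeder yaw is about -10°, and the handle centre measures (0.579, -0.138, 0.095). That fits the expected block mid-height of 96 mm. I'll go above it with the jaws along feeder x.

```bash
python3 -m inch '[[[12,-4,0],[0,0,-0.2],1],[[24,-8,0],[0,0,-0.4],1],[[36,-12,0],[0,0,-0.7],1],[[47,-16,0],[0,0,-0.97],1],[[47,-16,0],[0,0,-0.97],1],[[47,-16,0],[0,0,-0.97],1],[[47,-16,0],[0,0,-0.97],1],[[47,-16,0],[0,0,-0.97],1],[[47,-16,0],[0,0,-0.97],1],[[47,-16,0],[0,0,-0.97],1],[[47,-16,0],[0,0,-0.97],1]]'
python3 - <<'E'
from h import *
o=env.get_obs(); print(o['tcp_pos'],Rotation.from_quat(np.array(o['orientation'])[[1,2,3,0]]).as_matrix().round(3),o['joint_vel'].round(3))
c=info('wrist'); im=env.snapshot('wrist'); cv2.imwrite("pics/w1.png",im[:,:,::-1])
print(c['eye'],c['rotation'].round(3)); print(blobs(im,'red',40)); print(proj(c,[.579,-.138,.128]))
E
```

```text
time: 1.48
tcp_pos: [0.5778, -0.1389, 0.231]
orientation: [-0.001, 0.767, 0.642, 0.0]
wrist_force: [0.4, -0.2, 0.3]
opening: 0.0854
[ 0.57780058 -0.13891464  0.23095544] [[ 0.176  0.984 -0.001]
 [ 0.984 -0.176  0.001]
 [ 0.001 -0.001 -1.   ]] [-0.01  -0.008  0.001 -0.     0.002  0.   ]
[ 0.59172655 -0.06393136  0.37449629] [[ 0.984  0.169  0.053]
 [-0.177  0.941  0.288]
 [-0.001 -0.293  0.956]]
[(array([258.5, 185.1]), [246, 165, 27, 40, 973])]
(np.float64(254.12257546307043), np.float64(194.05136051958158))
```

View pics/w1.png

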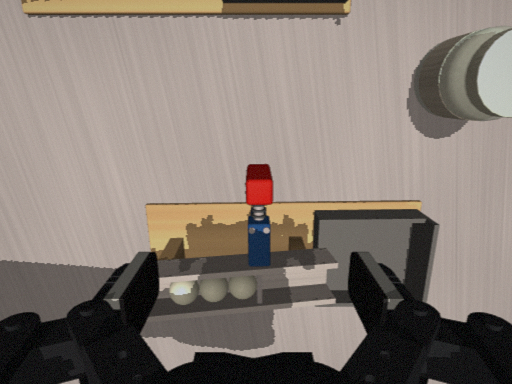

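The wrist view shows the handle's top face at about (259.5,191.5) px. The white balls are at (183–243,290), and the feeder's edges lie parallel to the image rows, so the yaw is good.

```bash
python3 - <<'E'
from h import *
c=info('wrist'); t=info('top'); o=env.get_obs(); R=Rotation.from_quat(np.array(o['orientation'])[[1,2,3,0]]).as_matrix()
im=cv2.imread("pics/w1.png"); print(im[160:210:3,259].tolist())
for u,v in((246,178),(273,178),(246,205),(273,205),(259.5,191.5)): p=onz(c,u,v,.128);print(p, (R.T@(p-o['tcp_pos'])*100).round(2))
a,b=onz(c,147,204,.012),onz(c,420,201,.012); print(np.degrees(np.arctan2(*(b-a)[[1,0]])))
# height: same face centre against the scene view's top end of the block
s=info('scene'); print(tri([ray(c,259.5,191.5),ray(s,222.5,182.5)]))
E
```

```text
[[155, 162, 174], [155, 162, 174], [8, 11, 90], [11, 18, 92], [3, 10, 92], [14, 19, 94], [8, 13, 91], [25, 33, 194], [35, 42, 204], [33, 41, 203], [38, 45, 205], [29, 37, 200], [27, 37, 203], [28, 33, 202], [29, 33, 203], [60, 59, 72], [164, 171, 185]]
[ 0.57510125 -0.12413722  0.128     ] [ 1.41 -0.53 10.31]
[ 0.59587741 -0.12787169  0.128     ] [ 1.4   1.59 10.31]
[ 0.57101221 -0.1460584   0.128     ] [-0.82 -0.54 10.31]
[ 0.59232253 -0.14988789  0.128     ] [-0.83  1.62 10.31]
[ 0.58360282 -0.13684947  0.128     ] [ 0.3   0.54 10.31]
-9.523910919821414
(array([ 0.58341502, -0.13808811,  0.12725304]), [np.float64(0.0009886484244435545), np.float64(0.0009886484244436122)])
```

```bash
python3 -m inch '[[[0.3,0.5,4],[0,0,0],1],[[0.3,0.5,8],[0,0,0],1],[[0.3,0.5,11],[0,0,0],1],[[0.3,0.5,13],[0,0,0],1],[[0.3,0.5,14.2],[0,0,0],1],[[0.3,0.5,14.2],[0,0,0],1],[[0.3,0.5,14.2],[0,0,0],1]]' 60
python3 -m inch '[[[0,0,0],[0,0,0],0.2],[[0,0,0],[0,0,0],0.2],[[0,0,0],[0,0,0],0],[[0,0,0],[0,0,0],0],[[0,0,0],[0,0,0],0],[[0,0,0],[0,0,0],0]]' 60
```

```text
time: 2.4
tcp_pos: [0.5837, -0.1372, 0.0903]
orientation: [0.0, 0.767, 0.642, 0.001]
wrist_force: [-0.1, 0.5, 0.4]
opening: 0.0853
time: 3.15
tcp_pos: [0.5827, -0.137, 0.0906]
orientation: [-0.0, 0.767, 0.642, 0.0]
wrist_force: [-5.1, 1.4, 5.2]
opening: 0.0215
```

Gripped at 21.5 mm, which matches the 22 mm block. Now the pull along tool +x, which is feeder +y.

```bash
python3 -m inch '[[[0.5,0,0],[0,0,0],0],[[1.2,0,0],[0,0,0],0],[[2,0,0],[0,0,0],0],[[2.8,0,0],[0,0,0],0],[[3.5,0,0],[0,0,0],0],[[4,0,0],[0,0,0],0],[[4.3,0,0],[0,0,0],0],[[4.5,0,0],[0,0,0],0],[[4.5,0,0],[0,0,0],0]]'
```

```text
time: 4.28
tcp_pos: [0.5898, -0.0941, 0.0906]
orientation: [0.0, 0.767, 0.642, -0.001]
wrist_force: [-4.7, -7.5, 3.6]
opening: 0.0209
```

```bash
python3 -m inch '[[[0.15,0,0],[0,0,0],0],[[0.3,0,0],[0,0,0],0],[[0.3,0,0],[0,0,0],0],[[0.3,0,0],[0,0,0],0],[[0.3,0,0],[0,0,0],0],[[0.3,0,0],[0,0,0],0],[[0.3,0,0],[0,0,0],0],[[0.3,0,0],[0,0,0],0],[[0.3,0,0],[0,0,0],0],[[0.3,0,0],[0,0,0],0],[[0.3,0,0],[0,0,0],0],[[0.3,0,0],[0,0,0],0]]'
python3 - <<'E'
from h import *
a=env.snapshot('wrist');b=env.snapshot('scene')
cv2.imwrite("pics/w2.png",np.hstack([cv2.resize(a[:,:,::-1],(480,360)),cv2.resize(b[145:245,155:235,::-1],(288,360),interpolation=2)]))
E
```

```text
time: 5.78
tcp_pos: [0.5899, -0.0936, 0.0906]
orientation: [0.002, 0.767, 0.642, -0.003]
wrist_force: [-3.3, -12.0, 2.1]
opening: 0.0214
```

View pics/w2.png

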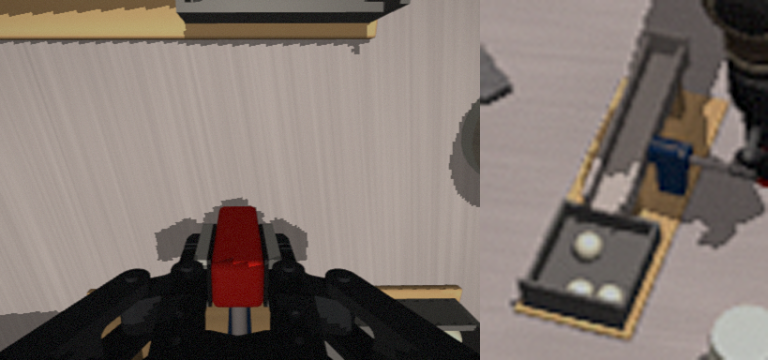

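All three white balls are in the tray and the chute is empty. The handle is at the stop: it moved 44 mm and the force rose with no further motion. I'll ease it back slowly.

```bash
python3 -m inch '[[[-0.3,0,0],[0,0,0],0],[[-0.6,0,0],[0,0,0],0],[[-0.9,0,0],[0,0,0],0],[[-1.2,0,0],[0,0,0],0],[[-1.5,0,0],[0,0,0],0],[[-1.8,0,0],[0,0,0],0],[[-2.1,0,0],[0,0,0],0],[[-2.4,0,0],[0,0,0],0],[[-2.7,0,0],[0,0,0],0],[[-3,0,0],[0,0,0],0],[[-3.3,0,0],[0,0,0],0],[[-3.6,0,0],[0,0,0],0],[[-3.9,0,0],[0,0,0],0],[[-4.1,0,0],[0,0,0],0],[[-4.3,0,0],[0,0,0],0],[[-4.4,0,0],[0,0,0],0],[[-4.4,0,0],[0,0,0],0],[[-4.4,0,0],[0,0,0],0]]'
```

```text
time: 8.12
tcp_pos: [0.5827, -0.1371, 0.0907]
orientation: [0.002, 0.767, 0.642, -0.003]
wrist_force: [3.4, -4.5, -4.5]
opening: 0.0215
```

```bash
python3 -m inch '[[[-0.1,0,0],[0,0,0],0],[[-0.2,0,0],[0,0,0],0],[[-0.2,0,0],[0,0,0],0],[[-0.2,0,0],[0,0,0],0]]'
```

```text
time: 8.62
tcp_pos: [0.5826, -0.1371, 0.0907]
orientation: [0.001, 0.767, 0.642, -0.002]
wrist_force: [2.5, 5.5, -1.2]
opening: 0.0214
```

The force reversed with no motion, so the gate is hard against its shut stop. Releasing now, then straight up.

```bash
python3 -m inch '[[[0.15,0,0],[0,0,0],0],[[0.15,0,0],[0,0,0],0.3],[[0.15,0,0],[0,0,0],0.6],[[0.15,0,0],[0,0,0],1],[[0.15,0,0],[0,0,0],1],[[0.15,0,0],[0,0,0],1],[[0.15,0,0],[0,0,0],1]]'
python3 -m inch '[[[0,0,-2],[0,0,0],1],[[0,0,-5],[0,0,0],1],[[0,0,-9],[0,0,0],1],[[0,0,-14],[0,0,0],1],[[0,0,-14],[0,0,0],1],[[0,0,-14],[0,0,0],1],[[0,0,-14],[0,0,0],1]]'
python3 - <<'E'
from h import *
c=info('wrist');a=env.snapshot('wrist');b=env.snapshot('scene')
print(blobs(a,'red',40),proj(c,[.5835,-.1375,.128]))
cv2.imwrite("pics/w3.png",np.hstack([cv2.resize(a[:,:,::-1],(400,300)),cv2.resize(b[145:245,155:288,::-1],(399,300),interpolation=2)]))
cv2.imwrite("pics/s3.png",b[:,:,::-1])
d=cv2.absdiff(b,cv2.imread("pics/scene0.png")[:,:,::-1].copy()).max(2)
n,l,st,ce=cv2.connectedComponentsWithStats((d>60).astype(np.uint8)); print([s.tolist() for s in st[1:] if s[4]>15])
E
```

```text
time: 9.5
tcp_pos: [0.5829, -0.1357, 0.0907]
orientation: [0.001, 0.767, 0.642, -0.002]
wrist_force: [0.2, -0.5, 0.6]
opening: 0.0855
time: 10.38
tcp_pos: [0.5825, -0.135, 0.2291]
orientation: [0.0, 0.767, 0.642, -0.003]
wrist_force: [-0.5, 0.1, 0.4]
opening: 0.0852
[(array([254.4, 190. ]), [242, 169, 26, 42, 1011])] (np.float64(254.99717146211486), np.float64(198.25381729679557))
[[300, 0, 9, 35, 198], [318, 0, 3, 8, 16], [273, 10, 5, 20, 74], [125, 25, 30, 6, 99], [132, 34, 22, 12, 96], [132, 53, 38, 33, 593], [269, 54, 49, 67, 897], [192, 58, 48, 42, 1225], [251, 66, 9, 25, 126], [145, 93, 57, 34, 812], [243, 93, 6, 14, 42], [164, 94, 68, 104, 2288], [112, 97, 39, 24, 681], [262, 118, 30, 13, 253], [234, 123, 26, 8, 94], [199, 160, 7, 9, 26], [197, 170, 8, 6, 25], [194, 177, 7, 5, 25], [206, 181, 9, 4, 20], [190, 187, 10, 8, 46], [200, 198, 7, 9, 44], [182, 210, 6, 5, 27], [188, 224, 6, 4, 18]]
```

View pics/w3.png

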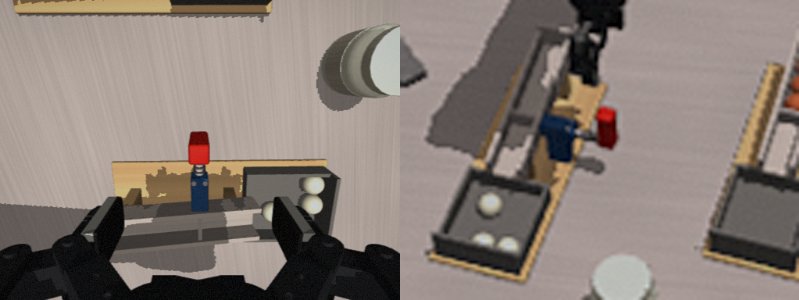

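The view shows three balls in the grey tray, the chute empty with the blade across it, and the handle back at its starting spot: px row 190 seen against about 189 expected. The hand is clear.

```bash
python3 -c "
from bench import env
print(env.sign_off(), env.get_obs()['time'])"
```

```text
the job is handed in; nothing more can be done
the job is handed in; nothing more can be done
```

The white feeder's three balls are in its grey tray, its gate is shut again, and the job is handed in. Robot time was about 10.5 s of the 35 s allowed.

- **Pull:** I gripped the red handle and drew it 44 mm to its stop. There the wrist force along the pull rose to about 12 N with no further motion. I held it for about 1.5 s, and a picture then showed all three balls in the tray and the chute empty.
- **Return:** I eased the gate shut over about 2 s with the handle still gripped. It came back to within 0.1 mm of where I first gripped it, and a further small push moved nothing, so it was fully shut. I then let go and lifted clear.
- **Last checks:** The final pictures show the balls still in the tray, the gate across the chute, the handle at its shut position and the wrist force near zero. A before/after comparison of the scene picture showed changes only where the arm, its shadow and the white feeder are, so nothing else on the table had moved.
- **Not checked:** The last close-up shows only part of the brown feeder, so I relied on that comparison for its gate and balls. I did not take a separate close look.

No check failed or disagreed.

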